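# Lean the long tin in its stand, heavy end down

## Task

The long square tin lying on the counter has its cookie cutters packed in one end, and nothing outside shows which. Lift it clear of the counter to feel which end is heavier, then set it gently into the wooden V stand with the heavy end down in the V and the light end slanting up, leaning to either side; the stand lets the tin topple if the heavy end is up. Leave the short tin where it is.

Things in the scene. Friction and masses are not known exactly. Their poses are not given: they have to be found in the camera images.
- long_tin_center (a point): Centre of the long closed metal tin, 160 x 54 x 54 mm, about 0.5 kg, lying loose on the counter; x along its length, z up as it lies. Both ends look alike. It balances about 34 mm from the centre towards one end; which end varies and does not follow the x axis. Held level by the middle, its moment is about 0.17 N m; in a grip under 20 N it may turn between the fingers.
- stand: Small wooden V stand fixed to the counter, base 80 (x) by 120 mm (y), 45 mm high; origin at the centre of its underside, z up. Two boards, 70 mm wide along x, rise at 45 degrees towards +y and -y from an inner corner line along x; each face is 34 mm long up the slope.
- stand_corner (a point): Middle of the stand's inner corner line, 20 mm above the counter, axes as the stand's. The tin seats with its long underside on one board, its lower end flat on the other; its centre is then 76 mm above this point and 37 mm towards the side it leans to (stand y +37 or -37 mm), its length at 45 degrees. Both leans are equally good.
- short_tin_center (a point): Centre of a loose bystander: a shorter tin of the same make, 110 x 54 x 54 mm, lying flat, x along its length. Not to be moved.

How it is judged (in metres and radians):
On the way:
1. the long tin is lifted clear of the counter and the stand (height (world z) of long_tin_center above 0.09 m and contact force between long_tin and stand below 0.1 N), for 0.3 s.
At the end, for the whole second after the job is handed in: The long tin rests, released, down in the V: its length at 45 deg and square across the stand (both within 10 deg), its centre within 20 mm of the middle along stand x, 15 mm of y = +37 or -37 mm, 12 mm of 96 mm up. It can rest so only with the heavy end down (x of long_tin_center in the frame of stand between -0.02 and 0.02 m and z of long_tin_center in the frame of stand between 0.084 and 0.108 m and (y of long_tin_center in the frame of stand between 0.022 and 0.053 m or y of long_tin_center in the frame of stand between -0.053 and -0.022 m) and (angle between long_tin_center's own x axis and vertical between 0.6 and 0.97 rad or angle between long_tin_center's own x axis and vertical between 2.17 and 2.54 rad) and angle between the x axis of long_tin_center and the x axis of stand, either way round above 1.39 rad and linear speed of long_tin below 0.02 m/s); the robot touches nothing.
It fails at once if the short tin is moved more than 30 mm (distance of short_tin_center from where it was at the start of the episode above 0.03 m).
It fails at once if the long tin is slammed into the stand (over 40 N) (contact force between long_tin and stand above 40 N).
It also fails if it takes over 51 s, if anything falls off the work surface, if the arm or the gripper's body presses on something with over 40 N, if the wrist force passes 120 N, or if a joint passes its speed limit or range.

## Robot

A 7-joint arm with a two-finger parallel gripper is mounted at the origin on a cart in front of the work surface, level with it; the furniture and walls round the work are solid. World frame = base frame: x ahead of the robot, y to its left, z up, the work surface at z = 0. Lengths are in m, angles in degrees, forces in N, time in s.
With the tool pointing down it reaches from about 0.425 to 0.875 m from the base axis. Payload 4.7 kg.
Tool frame: the origin (TCP) lies on the centre line of the jaws, within the pads' length; the fingertips stand 8 mm ahead of it and the grasp point (between the pads) lies 11 mm behind it; z points along the fingers, y is the direction in which the jaws open and shut (so a half turn about z gives the same grasp; the last joint's range is limited). The gripper opens to 87 mm and grips with 3 to 60 N. Pads are 19 mm wide; open, the fingers measure 117 mm over their backs; the gripper's body (75 mm by 190 mm) begins 51 mm behind the grasp point.
Start: joints at [74.318, 18.392, -4.016, 83.108, 1.295, 78.541, -3.26], TCP at [0.184, -0.623, 0.231] pointing down, gripper open.
Joint ranges: [-163.93, 163.93], [-17.29, 119.83], [-79.2, 71.16], [3.27, 140.29], [-89.18, 269.18], [5.43, 117.66], [-154.24, 154.24]. Speed limits (degrees/s): [147.25, 147.25, 180, 180, 180, 180, 180].

## Interface

Orientations are given as [roll, pitch, yaw] about the fixed x, y, z axes, in that order (R = Rz(yaw) Ry(pitch) Rx(roll)).
In Python, from cell import status, vision, workorder gives the robot as it stands.
- The arm moves only by the tool step_arm, never from a script. Its argument "series" is a list of rows, each an object of numbers: "ax", "ay", "az": the turn, a rotation vector about the world's x, y, z in degrees; "x", "y", "z": the shift along the world's x, y, z in m; "claw": the opening in per cent of the stroke, from 0 (shut) to 100 (fully open). In form: [{"ax": .., "ay": .., "az": .., "x": .., "y": .., "z": .., "claw": ..}, ...]. A call has 1 to 12 rows; each row is the pose to reach, as a shift and turn from the pose commanded when the call began; what a row does not reach only later rows make up. A row lasts 1/10 s, in which the tool goes at most 50 mm and 8.59 degrees, less where a joint would pass 70% of its speed; a pose out of reach is approached as far as the arm can. A call with a gripper value outside its range is refused whole. The fingers move at their own pace and stop on an object; "squeeze" is the grip in N (left out, the last holds). Time passes only in rows, so rows that repeat a pose let the fingers close. It gives the time, the measured TCP pose, the force and the opening at its end, in the units of the state.
- status.get_obs(): the state, without advancing time (a new reading comes with each control period).
- vision.read_camera(name): name is "scene" or "top" or "wrist"; returns the picture (480x640x3 uint8, red, green, blue); there is no depth.
- vision.camera_params(name): a dict with "fovy" (degrees; the focal length in pixels is half the picture's height over the tangent of half this angle, whatever the lens; pixels are square), "cx", "cy" (the principal point, pixels), "eye" and "orientation" of the camera in the world; the wrist camera has in their place "tool_from_camera" (4x4, takes a point from camera to tool coordinates, whose origin is the TCP and whose axes are the flange's). Camera axes: x right, y down, z forward; pixel columns grow to the right and rows downward; lengths in m; the calibration is good to about 2 mm. A picture is of the moment at which its call begins: read the wrist's pose just before it. camera_params takes no time and is no camera call.
- workorder.sign_off(): hands the job in, once; it reports no verdict.
The state is a dict: "time_s": time; "qpos": joint angles; "joint_velocities": joint speeds; "effort": joint torques, N m; "tool_pos": TCP position; "tool_rot": TCP orientation; "force": force on the tool from outside, world axes, zero at the start; "wrist_torque": the same for the moment, N m; "grip_width": finger opening in m.
Only numpy, scipy, OpenCV 4.12 (cv2) and the standard library are available. Lean on these libraries where they do the work, as an engineer would, in place of code of your own. Each camera call takes 0.05 s, during which the arm holds its last target.

## Working session

There is one attempt and no reset: what is moved stays moved. The work goes in short steps, Python scripts to look and compute and a tool call to move; the robot and the scene stay as the last step left them, time stands still between calls to the robot, and variables do not carry over. Pictures are saved under pics/ and viewed, and the job is handed in when it is done.

Besides the shell and the picture viewer there is one more tool, called after "Request:" in YAML: its name, and indented under it one key for each argument. step_arm: Moves the arm, as the interface text tells. Its arguments: {"type":"object","properties":{"series":{"type":"array"},"squeeze":{"type":"number"}},"required":["series"]}

```bash
ls; mkdir -p pics; python3 - <<'E'
from cell import status, vision
import cv2
o=status.get_obs(); print(o)
for n in ["scene","top"]:
    im=vision.read_camera(n); cv2.imwrite(f"pics/{n}0.png",im[:,:,::-1]); print(n,vision.camera_params(n))
print(vision.camera_params("wrist"))
E
```

```text
pics
{'time_s': 0.0, 'qpos': array([74.31712334, 18.4392831 , -4.01610241, 83.17467836,  1.29628394,
       78.53912949, -3.26187891]), 'joint_velocities': array([-0.0873614 , -0.04666308, -0.00995824, -0.02248851,  0.00908988,
       -0.01829711, -0.06239896]), 'effort': array([-2.54729284e-04, -4.91292894e+01, -4.03714003e-01, -3.12526739e+01,
       -6.37530070e-02,  4.39265231e-02,  1.81574464e-04]), 'tool_pos': array([ 0.18431048, -0.62277204,  0.22946099]), 'tool_rot': array([-1.79892224e+02,  6.73295513e-03,  1.64915469e+01]), 'force': array([-0.51958199,  0.48996519,  0.22380829]), 'wrist_torque': array([-0.00734195,  0.00371029, -0.03669027]), 'grip_width': 0.08690975813172268}
scene {'fovy': 43.18483575132409, 'cx': 309.76957564311056, 'cy': 235.56201290403473, 'eye': array([-0.12150019,  0.67655674,  0.61082409]), 'orientation': array([-121.28509597,    1.29128329, -139.28804417])}
top {'fovy': 47.864087685067005, 'cx': 321.95849280142124, 'cy': 237.04025113989428, 'eye': array([ 0.24085521, -0.05001469,  1.19952571]), 'orientation': array([-167.35643664,   -0.17803333,  -82.71724223])}
{'fovy': 60.41484257154647, 'cx': 310.84233999742037, 'cy': 241.43163813929047, 'tool_from_camera': array([[-3.46571898e-04, -9.67401381e-01, -2.53247798e-01,
         6.87074508e-02],
       [ 9.99999938e-01, -3.18092052e-04, -1.53403845e-04,
        -9.01509856e-04],
       [ 6.78469794e-05, -2.53247835e-01,  9.67401431e-01,
        -1.53557558e-01],
       [ 0.00000000e+00,  0.00000000e+00,  0.00000000e+00,
         1.00000000e+00]])}
```

View pics/top0.png

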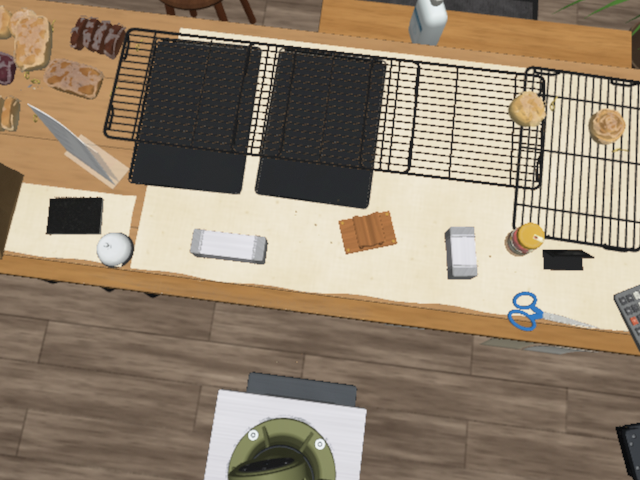

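View pics/scene0.png

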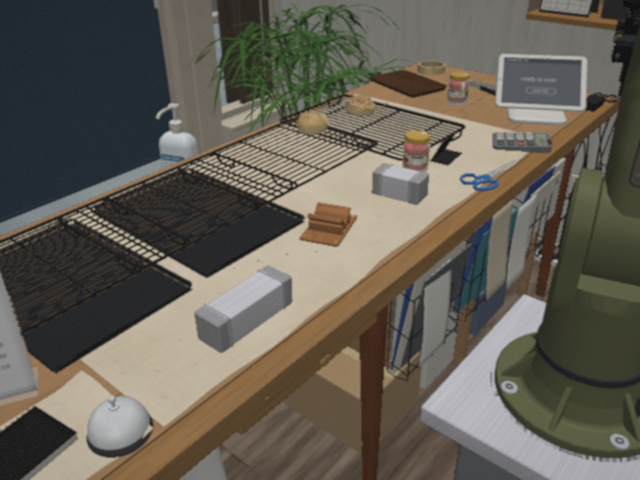

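The top view shows the long tin around px (228,246), the stand at (368,232) and the short tin at (462,252). I'll enlarge those areas next.

```bash
python3 - <<'E'
import cv2
im=cv2.imread("pics/top0.png")
def crop(x,y,w,h,s,n):
    cv2.imwrite(n,cv2.resize(im[y:y+h,x:x+w],None,fx=s,fy=s,interpolation=cv2.INTER_CUBIC))
crop(180,215,100,60,8,"pics/tin.png"); crop(325,195,90,70,8,"pics/stand.png"); 
E
```

```text
(no output)
```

View pics/tin.png

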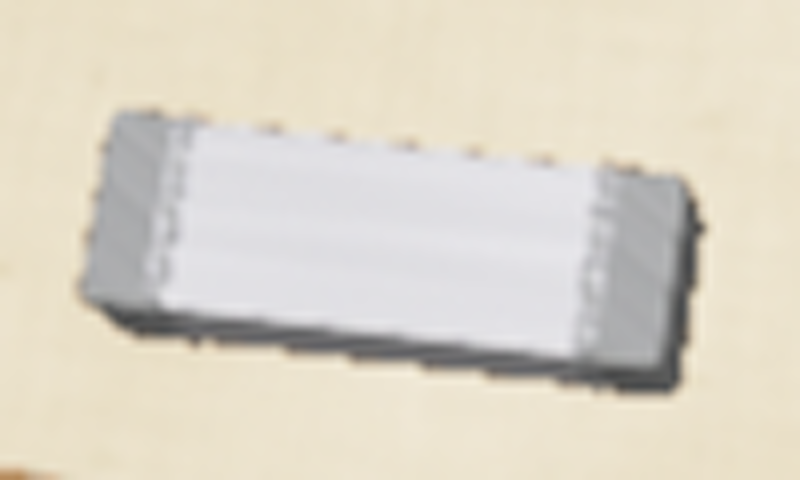

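View pics/stand.png

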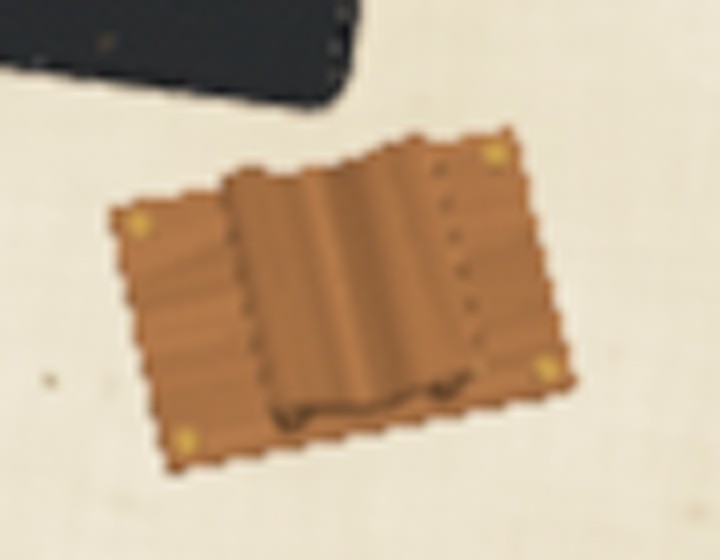

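In these crops the tin's top-face corners are at about (112,112), (688,180), (665,368) and (85,298). The stand's base corners are at (112,208), (513,130), (575,383) and (170,470), and its corner line runs from (315,175) to (365,405).

```bash
cat > h.py <<'E'
import numpy as np
from scipy.spatial.transform import Rotation as Ro
from cell import status, vision
def R(rpy): return Ro.from_euler('xyz',rpy,degrees=True).as_matrix()
def cam(n):
    p=vision.camera_params(n); f=240/np.tan(np.radians(p['fovy']/2))
    if n=='wrist':
        o=status.get_obs(); T=np.eye(4);T[:3,:3]=R(o['tool_rot']);T[:3,3]=o['tool_pos'];T=T@p['tool_from_camera']
        return f,p['cx'],p['cy'],T[:3,3],T[:3,:3]
    return f,p['cx'],p['cy'],p['eye'],R(p['orientation'])
def px2z(c,uv,z):
    f,cx,cy,e,M=c; uv=np.atleast_2d(np.array(uv,float))
    d=np.c_[(uv[:,0]-cx)/f,(uv[:,1]-cy)/f,np.ones(len(uv))]@M.T
    return e+d*((z-e[2])/d[:,2])[:,None]
def proj(c,P):
    f,cx,cy,e,M=c; q=(np.atleast_2d(P)-e)@M
    return np.c_[f*q[:,0]/q[:,2]+cx,f*q[:,1]/q[:,2]+cy]
E
python3 - <<'E'
from h import *
np.set_printoptions(precision=4,suppress=True)
c=cam('top')
def rep(uv,z):
    P=px2z(c,uv,z)[:,:2]; print(P.tolist(),'c',P.mean(0)); 
    e=np.roll(P,-1,0)-P; print([ (round(float(np.hypot(*v)),4),round(float(np.degrees(np.arctan2(v[1],v[0]))),1)) for v in e])
# crop pixel -> image: (u+.5)/8-.5
g=lambda a,x,y:[((u+.5)/8-.5+x,(v+.5)/8-.5+y) for u,v in a]
rep(g([(112,112),(688,180),(665,368),(85,298)],180,215),.054)
for z in(.0,.008,.012): rep(g([(112,208),(513,130),(575,383),(170,470)],325,195),z)
rep(g([(315,175),(365,405)],325,195),.02)
E
```

```text
[[0.47934007596885075, 0.2586636919942622], [0.4805556546152108, 0.10041770524723684], [0.4285745939332726, 0.09881117155946292], [0.4276143292156881, 0.25668459477213135]] c [0.454  0.1786]
[(0.1583, -89.6), (0.052, -178.2), (0.1579, 90.3), (0.0518, 2.2)]
[[0.5514323031309265, -0.05240016269443863], [0.5891003856317211, -0.16394074278277734], [0.5173326474257882, -0.18882356434817077], [0.4777497772027234, -0.07780749784626506]] c [ 0.5339 -0.1207]
[(0.1177, -71.3), (0.076, -160.9), (0.1179, 109.6), (0.0779, 19.0)]
[[0.5493609705221224, -0.05238425327112893], [0.586777833181318, -0.16318093547560114], [0.5154887357403786, -0.18789780597374653], [0.4761698556577, -0.07762213921586711]] c [ 0.5319 -0.1203]
[(0.1169, -71.3), (0.0755, -160.9), (0.1171, 109.6), (0.0774, 19.0)]
[[0.5483253042177203, -0.05237629855947408], [0.5856165569561165, -0.162801031822013], [0.5145667798976736, -0.18743492678653442], [0.4753798948851883, -0.07752945990066815]] c [ 0.531 -0.12 ]
[(0.1166, -71.3), (0.0752, -160.9), (0.1167, 109.6), (0.0772, 19.0)]
[[0.5630847700397943, -0.10797233975316489], [0.4990252586261147, -0.12906917602980905]] c [ 0.5311 -0.1185]
[(0.0674, -161.8), (0.0674, 18.2)]
```

The tin centre is at (0.454, 0.179) with its length at about 90.5°. The stand centre is at (0.532, -0.1195) with its x axis at about 19°. The measured sizes match the given ones to within 2 mm, except the short edges, which read up to 4 mm low. I'm moving round to above the tin.

Request:
step_arm:
  series:
    - {"x":0.03,"y":0.033,"az":6}
    - {"x":0.06,"y":0.066,"az":12}
    - {"x":0.09,"y":0.1,"az":18}
    - {"x":0.12,"y":0.132,"az":24}
    - {"x":0.15,"y":0.165,"az":30}
    - {"x":0.18,"y":0.198,"az":36}
    - {"x":0.21,"y":0.23,"az":42}
    - {"x":0.24,"y":0.264,"az":48}
    - {"x":0.266,"y":0.3,"az":54}
    - {"x":0.28,"y":0.345,"az":60}
    - {"x":0.29,"y":0.39,"az":67}
    - {"x":0.3,"y":0.435,"az":74}

```text
invalid input
```

Request:
step_arm:
  series:
    - {"x":0.01,"y":0.045}
    - {"x":0.015,"y":0.09}
    - {"x":0.015,"y":0.135}
    - {"x":0.01,"y":0.18}
    - {"x":0.005,"y":0.225}
    - {"x":0,"y":0.27}
    - {"x":-0.01,"y":0.31}
    - {"x":-0.02,"y":0.34}
    - {"x":-0.03,"y":0.367}
    - {"x":-0.03,"y":0.367}
    - {"x":-0.03,"y":0.367}

```text
invalid input
```

```bash
python3 - <<'E'
from h import *
import cv2
o=status.get_obs();print(o['time_s'],o['tool_pos'],o['tool_rot'],o['force'],o['wrist_torque'],o['qpos'].round(1))
c=cam('wrist'); im=vision.read_camera('wrist'); cv2.imwrite('pics/w1.png',im[:,:,::-1])
import pickle; pickle.dump(c,open('w1.pkl','wb'))
E
```

```text
0.1 [ 0.18433318 -0.62281379  0.22956102] [-1.79901508e+02  4.92823270e-03  1.64946777e+01] [-0.97231269  0.46909246 -0.36612181] [-0.01388934  0.00819253 -0.00963188] [74.3 18.4 -4.  83.2  1.3 78.5 -3.3]
```

View pics/w1.png

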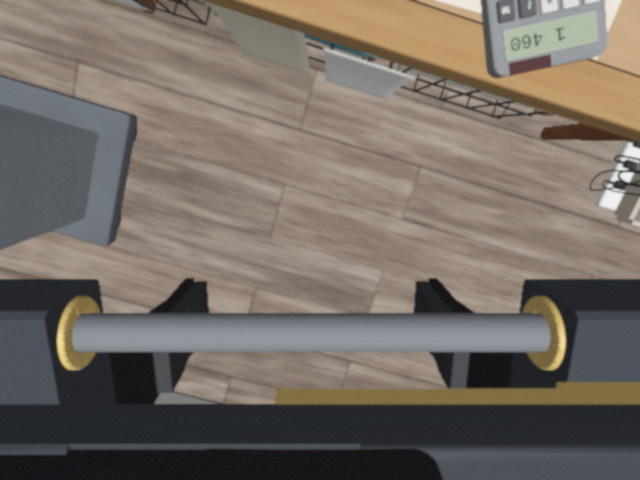

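The move was refused before anything moved, probably because every row needs all its keys. I'll send complete rows.

Request:
step_arm:
  series:
    - {"ax":0,"ay":0,"az":6,"x":0.03,"y":0.033,"z":0,"claw":100}
    - {"ax":0,"ay":0,"az":12,"x":0.06,"y":0.066,"z":0,"claw":100}
    - {"ax":0,"ay":0,"az":18,"x":0.09,"y":0.1,"z":0,"claw":100}
    - {"ax":0,"ay":0,"az":24,"x":0.12,"y":0.132,"z":0,"claw":100}
    - {"ax":0,"ay":0,"az":30,"x":0.15,"y":0.165,"z":0,"claw":100}
    - {"ax":0,"ay":0,"az":36,"x":0.18,"y":0.198,"z":0,"claw":100}
    - {"ax":0,"ay":0,"az":42,"x":0.21,"y":0.23,"z":0,"claw":100}
    - {"ax":0,"ay":0,"az":48,"x":0.24,"y":0.264,"z":0,"claw":100}
    - {"ax":0,"ay":0,"az":54,"x":0.266,"y":0.3,"z":0,"claw":100}
    - {"ax":0,"ay":0,"az":60,"x":0.28,"y":0.345,"z":0,"claw":100}
    - {"ax":0,"ay":0,"az":67,"x":0.29,"y":0.39,"z":0,"claw":100}
    - {"ax":0,"ay":0,"az":74,"x":0.3,"y":0.435,"z":0,"claw":100}

```text
time_s: 1.35
tool_pos: [0.4846, -0.1863, 0.2303]
tool_rot: [-180.0, -0.0, 90.8]
force: [0.4, 0.1, 0.6]
grip_width: 0.0871
```

Request:
step_arm:
  series:
    - {"ax":0,"ay":0,"az":0,"x":0.01,"y":0.045,"z":0,"claw":100}
    - {"ax":0,"ay":0,"az":0,"x":0.015,"y":0.09,"z":0,"claw":100}
    - {"ax":0,"ay":0,"az":0,"x":0.015,"y":0.135,"z":0,"claw":100}
    - {"ax":0,"ay":0,"az":0,"x":0.01,"y":0.18,"z":0,"claw":100}
    - {"ax":0,"ay":0,"az":0,"x":0.005,"y":0.225,"z":0,"claw":100}
    - {"ax":0,"ay":0,"az":0,"x":0,"y":0.27,"z":0,"claw":100}
    - {"ax":0,"ay":0,"az":0,"x":-0.01,"y":0.315,"z":0,"claw":100}
    - {"ax":0,"ay":0,"az":0,"x":-0.02,"y":0.345,"z":0,"claw":100}
    - {"ax":0,"ay":0,"az":0,"x":-0.03,"y":0.366,"z":0,"claw":100}
    - {"ax":0,"ay":0,"az":0,"x":-0.03,"y":0.366,"z":0,"claw":100}

```text
time_s: 2.35
tool_pos: [0.4525, 0.1816, 0.2307]
tool_rot: [-180.0, -0.0, 90.9]
force: [0.7, -0.1, -0.8]
grip_width: 0.0871
```

```bash
python3 - <<'E'
from h import *
import cv2
o=status.get_obs();print(o['time_s'],o['tool_pos'],o['tool_rot'],o['force'],o['wrist_torque'],o['qpos'].round(1))
c=cam('wrist'); im=vision.read_camera('wrist'); cv2.imwrite('pics/w2.png',im[:,:,::-1])
import pickle; pickle.dump(c,open('w2.pkl','wb'))
E
```

```text
2.35 [0.45253615 0.18160557 0.23066976] [-1.79995192e+02 -3.37617935e-02  9.08820893e+01] [ 0.70335748 -0.14938391 -0.83263771] [-0.00755608 -0.10911211 -0.04214602] [ 26.8   0.4 -51.2 104.    0.2  75.8 -23.6]
```

View pics/w2.png

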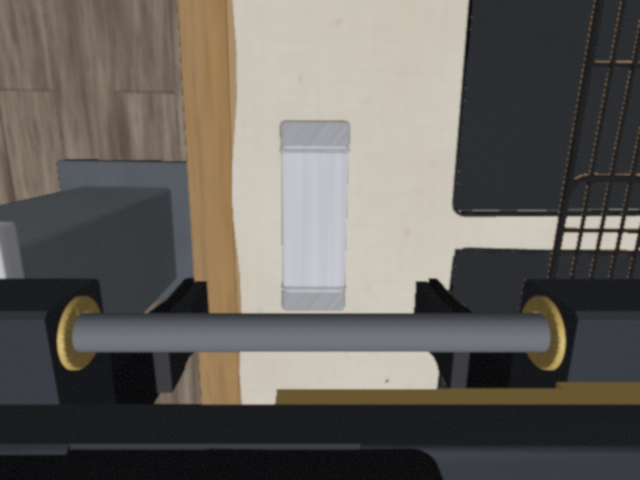

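The wrist view shows the tin's top corners at about (280,121), (349,121), (345,309) and (282,309).

```bash
python3 - <<'E'
from h import *
import pickle
c=pickle.load(open('w2.pkl','rb'))
P=px2z(c,[(280,121),(349,121),(345,309),(282,309)],.054)[:,:2]; print(P,P.mean(0))
e=np.roll(P,-1,0)-P; print([ (round(float(np.hypot(*v)),4),round(float(np.degrees(np.arctan2(v[1],v[0]))),1)) for v in e])
E
```

```text
[[0.42710339 0.26041972]
 [0.48018143 0.26121909]
 [0.48272848 0.1050432 ]
 [0.42822789 0.10423261]] [0.4545603  0.18272866]
[(0.0531, 0.9), (0.1562, -89.1), (0.0545, -179.1), (0.1562, 90.4)]
```

Request:
step_arm:
  series:
    - {"ax":0,"ay":0,"az":0,"x":0.002,"y":-0.001,"z":-0.04,"claw":100}
    - {"ax":0,"ay":0,"az":0,"x":0.002,"y":-0.001,"z":-0.08,"claw":100}
    - {"ax":0,"ay":0,"az":0,"x":0.002,"y":-0.001,"z":-0.12,"claw":100}
    - {"ax":0,"ay":0,"az":0,"x":0.002,"y":-0.001,"z":-0.15,"claw":100}
    - {"ax":0,"ay":0,"az":0,"x":0.002,"y":-0.001,"z":-0.17,"claw":100}
    - {"ax":0,"ay":0,"az":0,"x":0.002,"y":-0.001,"z":-0.19,"claw":100}
    - {"ax":0,"ay":0,"az":0,"x":0.002,"y":-0.001,"z":-0.208,"claw":100}
    - {"ax":0,"ay":0,"az":0,"x":0.002,"y":-0.001,"z":-0.208,"claw":100}
    - {"ax":0,"ay":0,"az":0,"x":0.002,"y":-0.001,"z":-0.208,"claw":100}

```text
time_s: 3.3
tool_pos: [0.4568, 0.1757, 0.0225]
tool_rot: [-180.0, 0.0, 90.4]
force: [0.6, -0.5, -0.7]
grip_width: 0.0871
```

Request:
step_arm:
  series:
    - {"ax":0,"ay":0,"az":0,"x":0,"y":0,"z":0,"claw":65}
    - {"ax":0,"ay":0,"az":0,"x":0,"y":0,"z":0,"claw":60}
    - {"ax":0,"ay":0,"az":0,"x":0,"y":0,"z":0,"claw":40}
    - {"ax":0,"ay":0,"az":0,"x":0,"y":0,"z":0,"claw":0}
    - {"ax":0,"ay":0,"az":0,"x":0,"y":0,"z":0,"claw":0}
    - {"ax":0,"ay":0,"az":0,"x":0,"y":0,"z":0,"claw":0}
    - {"ax":0,"ay":0,"az":0,"x":0,"y":0,"z":0,"claw":0}
    - {"ax":0,"ay":0,"az":0,"x":0,"y":0,"z":0,"claw":0}
  squeeze: 50

```text
time_s: 4.1
tool_pos: [0.4561, 0.1767, 0.0227]
tool_rot: [-180.0, 0.0, 90.5]
force: [-3.2, -0.8, 6.0]
grip_width: 0.0535
```

```bash
python3 - <<'E'
from h import *
o=status.get_obs();print(o)
E
```

```text
{'time_s': 4.1, 'qpos': array([ 19.92141051,  17.49180712, -48.65059277, 116.54777569,
        16.44728711,  52.90364052, -36.98835197]), 'joint_velocities': array([-0.02553703, -0.06659475, -0.00081992, -0.01175335, -0.02205947,
        0.08494066, -0.03054963]), 'effort': array([ 1.43862474e-01, -2.99446678e+01, -5.65652981e+00, -2.44945192e+01,
        2.70207720e-01, -1.11190449e+00, -2.44285277e-02]), 'tool_pos': array([0.45607518, 0.17665238, 0.02272373]), 'tool_rot': array([-1.79958014e+02,  3.43032325e-02,  9.05005355e+01]), 'force': array([-3.16183469, -0.82463275,  5.98275083]), 'wrist_torque': array([-0.23655776,  0.60850571,  0.05342954]), 'grip_width': 0.05351489539864644}
```

Request:
step_arm:
  series:
    - {"ax":0,"ay":0,"az":0,"x":0,"y":0,"z":0.005,"claw":0}
    - {"ax":0,"ay":0,"az":0,"x":0,"y":0,"z":0.015,"claw":0}
    - {"ax":0,"ay":0,"az":0,"x":0,"y":0,"z":0.035,"claw":0}
    - {"ax":0,"ay":0,"az":0,"x":0,"y":0,"z":0.065,"claw":0}
    - {"ax":0,"ay":0,"az":0,"x":0,"y":0,"z":0.095,"claw":0}
    - {"ax":0,"ay":0,"az":0,"x":0,"y":0,"z":0.12,"claw":0}
    - {"ax":0,"ay":0,"az":0,"x":0,"y":0,"z":0.14,"claw":0}
    - {"ax":0,"ay":0,"az":0,"x":0,"y":0,"z":0.15,"claw":0}
    - {"ax":0,"ay":0,"az":0,"x":0,"y":0,"z":0.15,"claw":0}
    - {"ax":0,"ay":0,"az":0,"x":0,"y":0,"z":0.15,"claw":0}
    - {"ax":0,"ay":0,"az":0,"x":0,"y":0,"z":0.15,"claw":0}
    - {"ax":0,"ay":0,"az":0,"x":0,"y":0,"z":0.15,"claw":0}

```text
time_s: 5.3
tool_pos: [0.4557, 0.1765, 0.1714]
tool_rot: [-179.9, 0.0, 90.5]
force: [-0.3, 0.7, -5.5]
grip_width: 0.0537
```

```bash
python3 - <<'E'
from h import *
import cv2,pickle
for i in range(4):
    o=status.get_obs();print(o['time_s'],o['tool_pos'],o['tool_rot'],o['force'],o['wrist_torque'],o['grip_width'])
    if i<2:
        n=['wrist','scene'][i]; c=cam(n); im=vision.read_camera(n); cv2.imwrite(f'pics/{n}3.png',im[:,:,::-1]); pickle.dump(c,open(f'{n}3.pkl','wb'))
print(o['qpos'])
E
```

```text
5.3 [0.45572414 0.17650133 0.17144859] [-1.79879662e+02  7.01434174e-03  9.05051693e+01] [-0.32856084  0.70459408 -5.47449846] [-0.26614671 -0.11524445 -0.02087587] 0.053719047291638684
5.35 [0.45590849 0.17657144 0.17166194] [-1.79901651e+02 -1.40980350e-03  9.04995372e+01] [-0.02996039  0.50406495 -4.87603092] [-0.21701903 -0.1255527  -0.03733676] 0.05372964601169574
5.4 [0.45606081 0.1766739  0.1718764 ] [-1.79924636e+02 -7.97240681e-03  9.05015099e+01] [-0.24559294 -0.77399846 -4.90158781] [-0.23552092 -0.05358575  0.01322748] 0.0538213855741782
5.4 [0.45606081 0.1766739  0.1718764 ] [-1.79924636e+02 -7.97240681e-03  9.05015099e+01] [-0.24559294 -0.77399846 -4.90158781] [-0.23552092 -0.05358575  0.01322748] 0.0538213855741782
[ 26.7977563    4.23818107 -52.37143541 108.3221935    3.54812097
  69.18884467 -26.26207687]
```

View pics/wrist3.png

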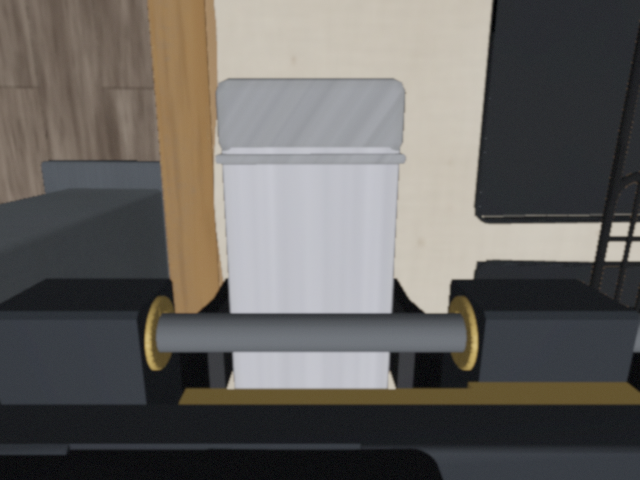

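View pics/scene3.png

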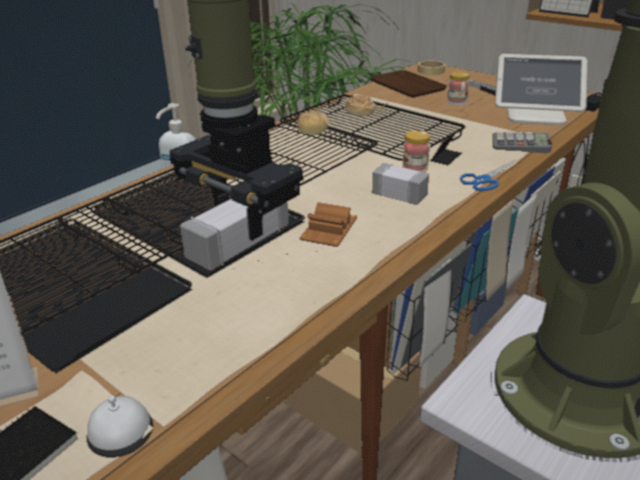

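The lifted tin reads about -5 N in z with a moment of about -0.24 N m about world x. Against a zero near 0, that puts the heavy end towards +y. Next I need where the tin sits in the jaws, plus a second stand measurement from the scene camera.

```bash
python3 - <<'E'
from h import *
import pickle,cv2
c=pickle.load(open('wrist3.pkl','rb'))
for z in (.19,.2025): 
    print(z,px2z(c,[(217,82),(405,82),(311,78),(218,158),(405,158)],z))
im=cv2.imread("pics/scene0.png")
x,y,w,h=290,190,80,65
cv2.imwrite("pics/sc_st.png",cv2.resize(im[y:y+h,x:x+w],None,fx=9,fy=9,interpolation=cv2.INTER_CUBIC))
E
```

```text
0.19 [[0.42558839 0.26140259 0.19      ]
 [0.48337334 0.26188142 0.19      ]
 [0.45448103 0.26279342 0.19      ]
 [0.42477922 0.23845346 0.19      ]
 [0.48489525 0.23896817 0.19      ]]
0.2025 [[0.42829232 0.26001197 0.2025    ]
 [0.48072677 0.26044647 0.2025    ]
 [0.4545097  0.26127403 0.2025    ]
 [0.42755807 0.23918778 0.2025    ]
 [0.48210776 0.23965483 0.2025    ]]
```

View pics/sc_st.png

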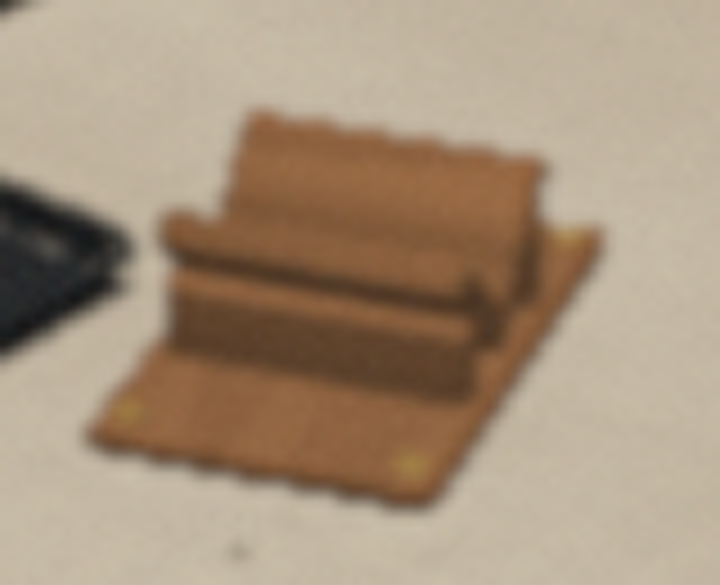

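```bash
python3 - <<'E'
from h import *
np.set_printoptions(precision=4,suppress=True)
c=cam('scene')
g=[((u+.5)/9-.5+290,(v+.5)/9-.5+190) for u,v in [(90,435),(435,500),(600,230)]]
for z in (0,.006,.01):
    P=px2z(c,g,z)[:,:2]; d1=P[1]-P[0]; d2=P[2]-P[1]
    print(z,P.tolist(),(P[0]+P[2])/2,np.hypot(*d1),np.degrees(np.arctan2(d1[1],d1[0])),np.hypot(*d2),np.degrees(np.arctan2(d2[1],d2[0])))
# top edges of boards z~.045
ct=cam('top')
p=[((u+.5)/8-.5+325,(v+.5)/8-.5+195) for u,v in [(240,170),(285,415),(410,138),(465,380)]]
P=px2z(ct,p,.044)[:,:2]; print(P,P.mean(0))
a=.0044
for cx,cy in [(.5315,-.1195)]:
    th=np.radians(109);s=np.array([np.cos(th),np.sin(th),0]);z=np.array([0,0,1.])
    C=np.array([cx,cy,.02])-.037*s+.076*z; tx=(s-z)/2**.5; tz=(-s-z)/2**.5
    print(C, C-a*tx+.0043*tz, 'pre', C-a*tx+.0043*tz+.08*z)
E
```

```text
0 [[0.5545426730830486, -0.0577531654552792], [0.4805992051405289, -0.0834359271953643], [0.5229484557839629, -0.19708028738454908]] [ 0.5387 -0.1274] 0.07827669322323484 -160.84636780532787 0.12127860335965929 -69.56223263030718
0.006 [[0.5479020424208367, -0.05054018959324169], [0.47468490602353797, -0.07597067482345699], [0.5166181686491703, -0.18849872973188309]] [ 0.5323 -0.1195] 0.07750779729333591 -160.8463678053278 0.12008730847139515 -69.56223263030715
0.01 [[0.5434749553126955, -0.04573153901854987], [0.4707420399455441, -0.07099383990885211], [0.5123979772259752, -0.18277769129677246]] [ 0.5279 -0.1143] 0.07699520000673664 -160.84636780532765 0.11929311187921907 -69.5622326303072
[[ 0.5553 -0.0861]
 [ 0.4882 -0.1061]
 [ 0.5704 -0.1317]
 [ 0.5042 -0.1538]] [ 0.5295 -0.1194]
[ 0.5435 -0.1545  0.096 ] [ 0.5455 -0.1603  0.0961] pre [ 0.5455 -0.1603  0.1761]
```

Both cameras agree: stand centre at (0.531, -0.1195), x axis at about 19.2°. The tin centre sits 4 mm ahead of the TCP along its length, and the tin is still level. The heavy end goes down at stand +y, so the tin leans to -y. I'll carry it above the stand first.

Request:
step_arm:
  series:
    - {"ax":0,"ay":0,"az":1,"x":0.002,"y":-0.01,"z":0.01,"claw":0}
    - {"ax":0,"ay":0,"az":2,"x":0.01,"y":-0.035,"z":0.025,"claw":0}
    - {"ax":0,"ay":0,"az":4,"x":0.02,"y":-0.07,"z":0.04,"claw":0}
    - {"ax":0,"ay":0,"az":6,"x":0.03,"y":-0.11,"z":0.06,"claw":0}
    - {"ax":0,"ay":0,"az":8,"x":0.04,"y":-0.15,"z":0.07,"claw":0}
    - {"ax":0,"ay":0,"az":10,"x":0.05,"y":-0.19,"z":0.08,"claw":0}
    - {"ax":0,"ay":0,"az":12,"x":0.06,"y":-0.23,"z":0.09,"claw":0}
    - {"ax":0,"ay":0,"az":14,"x":0.07,"y":-0.265,"z":0.09,"claw":0}
    - {"ax":0,"ay":0,"az":16,"x":0.08,"y":-0.3,"z":0.09,"claw":0}
    - {"ax":0,"ay":0,"az":18,"x":0.087,"y":-0.325,"z":0.09,"claw":0}
    - {"ax":0,"ay":0,"az":18.7,"x":0.089,"y":-0.337,"z":0.09,"claw":0}
    - {"ax":0,"ay":0,"az":18.7,"x":0.089,"y":-0.337,"z":0.09,"claw":0}

```text
time_s: 6.6
tool_pos: [0.5452, -0.1621, 0.2617]
tool_rot: [-180.0, -0.1, 109.0]
force: [0.2, 1.1, -4.8]
grip_width: 0.0539
```

Request:
step_arm:
  series:
    - {"ax":-1.9,"ay":-0.65,"az":0,"x":0,"y":0,"z":0,"claw":0}
    - {"ax":-5.67,"ay":-1.95,"az":0,"x":0,"y":0,"z":0,"claw":0}
    - {"ax":-10.4,"ay":-3.58,"az":0,"x":0,"y":0,"z":0,"claw":0}
    - {"ax":-16.1,"ay":-5.53,"az":0,"x":0,"y":0,"z":0,"claw":0}
    - {"ax":-21.75,"ay":-7.5,"az":0,"x":0,"y":0,"z":0,"claw":0}
    - {"ax":-27.4,"ay":-9.45,"az":0,"x":0,"y":0,"z":0,"claw":0}
    - {"ax":-33.1,"ay":-11.4,"az":0,"x":0,"y":0,"z":0,"claw":0}
    - {"ax":-37.8,"ay":-13.0,"az":0,"x":0,"y":0,"z":0,"claw":0}
    - {"ax":-41.6,"ay":-14.3,"az":0,"x":0,"y":0,"z":0,"claw":0}
    - {"ax":-42.5,"ay":-14.7,"az":0,"x":0,"y":0,"z":0,"claw":0}
    - {"ax":-42.5,"ay":-14.7,"az":0,"x":0,"y":0,"z":0,"claw":0}

```text
time_s: 7.7
tool_pos: [0.5452, -0.1575, 0.262]
tool_rot: [-179.9, 44.9, 109.5]
force: [-0.2, -0.7, -4.7]
grip_width: 0.0536
```

```bash
cat > st.py <<'E'
from h import *
import cv2,sys,pickle
np.set_printoptions(precision=4,suppress=True)
o=status.get_obs();print(o['time_s'],o['tool_pos'],o['tool_rot'],o['force'],o['wrist_torque'],o['grip_width'],o['qpos'].round(1))
M=R(o['tool_rot']); print('tx',M[:,0],'tz',M[:,2])
C=o['tool_pos']+M@np.array([.0044,0,-.0043]); e=np.radians(19.2); B=np.array([[np.cos(e),np.sin(e)],[-np.sin(e),np.cos(e)]])
print('tin C',C,'in stand',B@(C[:2]-[.5312,-.1195]),C[2])
for n in sys.argv[2:]:
    c=cam(n);im=vision.read_camera(n);cv2.imwrite(f'pics/{n}_{sys.argv[1]}.png',im[:,:,::-1])
E
python3 st.py a scene top
```

```text
7.7 [ 0.5452 -0.1575  0.262 ] [-179.8801   44.8911  109.4708] [-0.1815 -0.6546 -4.6899] [ 1.4179  0.3256 -0.0288] 0.05358821455020082 [ 32.    1.1 -45.3 112.2  49.1  70.1 -12.8]
tx [-0.2361  0.6679 -0.7058] tz [ 0.2333 -0.6661 -0.7084]
tin C [ 0.5431 -0.1517  0.262 ] in stand [ 0.0007 -0.0344] 0.2619629135107815
```

View pics/scene_a.png

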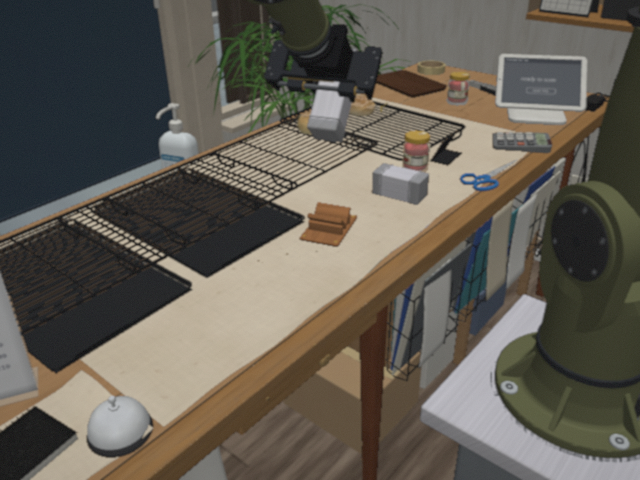

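The tool is tilted 45° with the heavy end towards the stand. Now lowering most of the way.

Request:
step_arm:
  series:
    - {"ax":0,"ay":0,"az":0,"x":0,"y":-0.001,"z":-0.015,"claw":0}
    - {"ax":0,"ay":0,"az":0,"x":0,"y":-0.002,"z":-0.035,"claw":0}
    - {"ax":0,"ay":0,"az":0,"x":0,"y":-0.002,"z":-0.06,"claw":0}
    - {"ax":0,"ay":0,"az":0,"x":0,"y":-0.002,"z":-0.085,"claw":0}
    - {"ax":0,"ay":0,"az":0,"x":0,"y":-0.002,"z":-0.11,"claw":0}
    - {"ax":0,"ay":0,"az":0,"x":0,"y":-0.002,"z":-0.125,"claw":0}
    - {"ax":0,"ay":0,"az":0,"x":0,"y":-0.002,"z":-0.135,"claw":0}
    - {"ax":0,"ay":0,"az":0,"x":0,"y":-0.002,"z":-0.135,"claw":0}
    - {"ax":0,"ay":0,"az":0,"x":0,"y":-0.002,"z":-0.135,"claw":0}
    - {"ax":0,"ay":0,"az":0,"x":0,"y":-0.002,"z":-0.135,"claw":0}

```text
time_s: 8.8
tool_pos: [0.5464, -0.1624, 0.129]
tool_rot: [179.9, 45.0, 109.1]
force: [-0.2, 0.7, -4.3]
grip_width: 0.0537
```

```bash
python3 st.py b scene top wrist; python3 - <<'E'
import cv2
a=cv2.imread('pics/scene_b.png')[120:260,240:440]; cv2.imwrite('pics/sb.png',cv2.resize(a,None,fx=4,fy=4,interpolation=cv2.INTER_CUBIC))
a=cv2.imread('pics/top_b.png')[150:300,280:480]; cv2.imwrite('pics/tb.png',cv2.resize(a,None,fx=4,fy=4,interpolation=cv2.INTER_CUBIC))
E
```

```text
8.8 [ 0.5464 -0.1624  0.129 ] [179.9273  45.0287 109.0916] [-0.1565  0.6641 -4.3359] [ 1.4014  0.3797 -0.045 ] 0.05366019683398223 [ 28.5  13.5 -44.4 119.3  62.6  66.  -31.2]
tx [-0.2312  0.6679 -0.7075] tz [ 0.2326 -0.6681 -0.7068]
tin C [ 0.5444 -0.1566  0.1289] in stand [ 0.0003 -0.0394] 0.12894735419661865
```

View pics/sb.png

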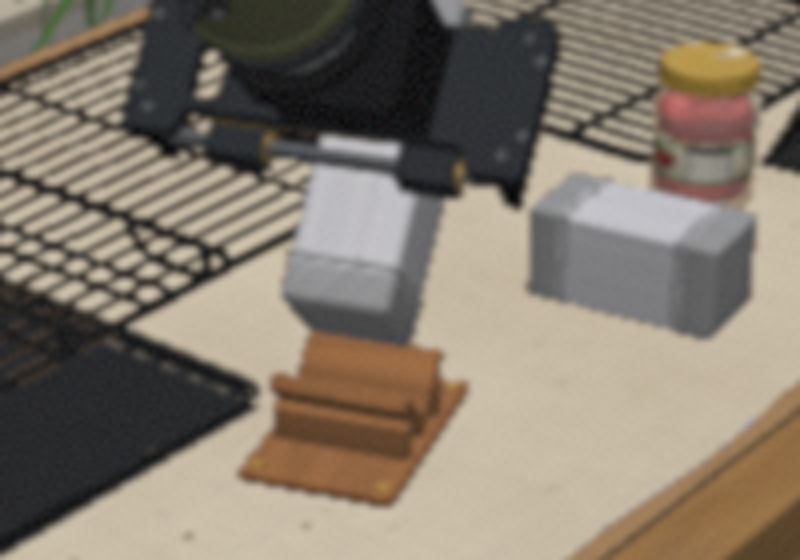

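View pics/wrist_b.png

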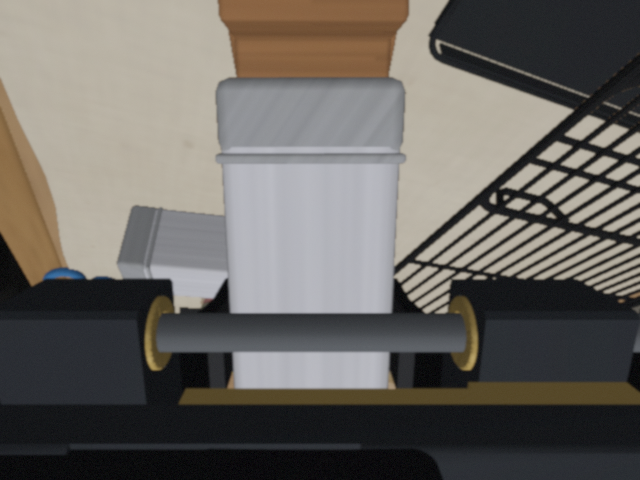

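The wrist view shows the tin unmoved in the grip, with its end still at row 78. The stand boards (columns 220–408) are centred under the tin. I'll check the y alignment by projecting the stand model into this picture.

```bash
python3 - <<'E'
from h import *
np.set_printoptions(precision=1,suppress=True)
c=cam('wrist'); e=np.radians(19.2)
def W(x,y,z): return np.array([.5312+x*np.cos(e)-y*np.sin(e),-.1195+x*np.sin(e)+y*np.cos(e),z])
for n,y,z in [('inner top',.024,.044),('outer top(5mm)',.028,.0405),('outer top(8mm)',.0297,.0383),('base edge',.06,.006)]:
    print(n,proj(c,[W(-.035,y,z),W(.035,y,z)]))
E
python3 - <<'E'
import cv2
a=cv2.imread('pics/wrist_b.png')[0:100,200:430]; cv2.imwrite('pics/wb.png',cv2.resize(a,None,fx=3.4,fy=3.4,interpolation=cv2.INTER_CUBIC))
E
```

```text
inner top [[215.7  23.7]
 [408.1  23.4]]
outer top(5mm) [[214.6   7.2]
 [409.2   6.9]]
outer top(8mm) [[214.3  -1.1]
 [409.4  -1.4]]
base edge [[ 207.2 -147.3]
 [ 416.3 -147.7]]
```

View pics/wb.png

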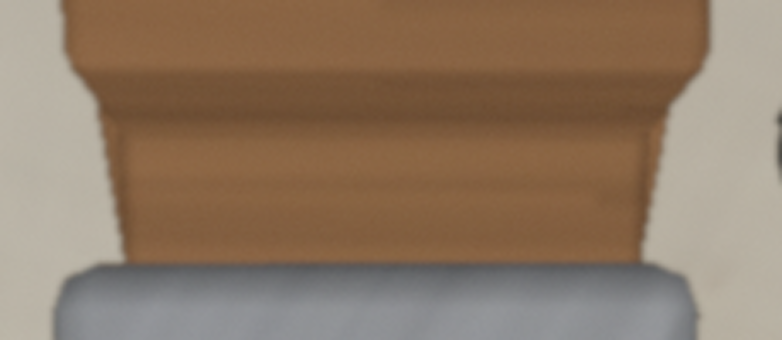

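View pics/tb.png

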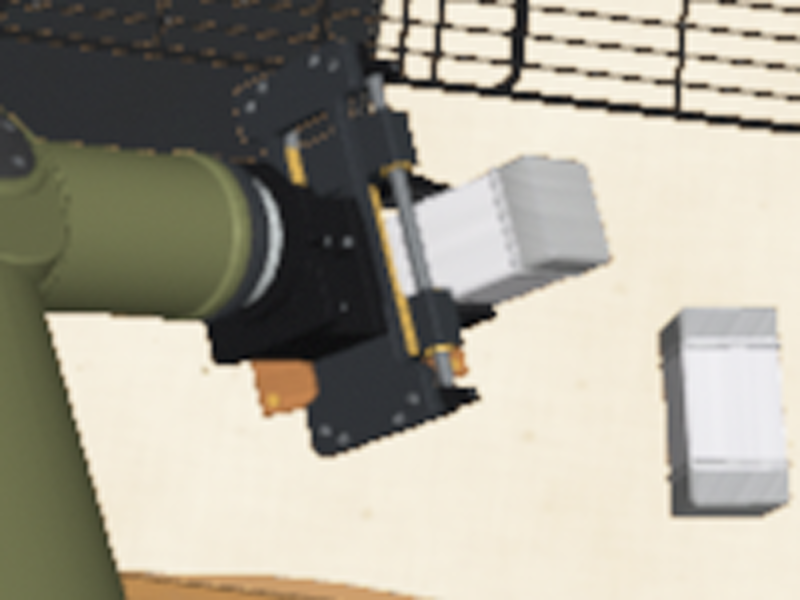

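The predicted inner top edge is at row 23.7, against about 21 seen, so alignment is within about 1 mm. I'll lower slowly with a +2 mm y correction.

Request:
step_arm:
  series:
    - {"ax":0,"ay":0,"az":0,"x":-0.001,"y":0.002,"z":-0.003,"claw":0}
    - {"ax":0,"ay":0,"az":0,"x":-0.001,"y":0.002,"z":-0.007,"claw":0}
    - {"ax":0,"ay":0,"az":0,"x":-0.001,"y":0.002,"z":-0.011,"claw":0}
    - {"ax":0,"ay":0,"az":0,"x":-0.001,"y":0.002,"z":-0.015,"claw":0}
    - {"ax":0,"ay":0,"az":0,"x":-0.001,"y":0.002,"z":-0.019,"claw":0}
    - {"ax":0,"ay":0,"az":0,"x":-0.001,"y":0.002,"z":-0.022,"claw":0}
    - {"ax":0,"ay":0,"az":0,"x":-0.001,"y":0.002,"z":-0.025,"claw":0}
    - {"ax":0,"ay":0,"az":0,"x":-0.001,"y":0.002,"z":-0.027,"claw":0}
    - {"ax":0,"ay":0,"az":0,"x":-0.001,"y":0.002,"z":-0.027,"claw":0}
    - {"ax":0,"ay":0,"az":0,"x":-0.001,"y":0.002,"z":-0.027,"claw":0}

```text
time_s: 9.95
tool_pos: [0.5446, -0.1603, 0.1007]
tool_rot: [-179.9, 45.0, 109.2]
force: [0.7, 0.8, -4.7]
grip_width: 0.0537
```

```bash
python3 st.py c
```

```text
9.95 [ 0.5446 -0.1603  0.1007] [-179.9049   44.9791  109.2292] [ 0.659   0.7563 -4.7312] [1.4096 0.3288 0.0328] 0.05372306237237429 [ 27.2  16.6 -43.7 120.4  65.6  65.8 -35.3]
tx [-0.233   0.6679 -0.7068] tz [ 0.2312 -0.668  -0.7074]
tin C [ 0.5425 -0.1545  0.1006] in stand [-0.0008 -0.0368] 0.10061217989623435
```

No contact yet; the tin centre is at y -36.8 mm and about 4.6 mm high. I'll go down in 1 mm steps and watch the force.

Request:
step_arm:
  series:
    - {"ax":0,"ay":0,"az":0,"x":0,"y":0,"z":-0.001,"claw":0}
    - {"ax":0,"ay":0,"az":0,"x":0,"y":0,"z":-0.002,"claw":0}
    - {"ax":0,"ay":0,"az":0,"x":0,"y":0,"z":-0.003,"claw":0}
    - {"ax":0,"ay":0,"az":0,"x":0,"y":0,"z":-0.003,"claw":0}
    - {"ax":0,"ay":0,"az":0,"x":0,"y":0,"z":-0.003,"claw":0}

```text
time_s: 10.45
tool_pos: [0.5445, -0.1603, 0.0975]
tool_rot: [-179.9, 45.0, 109.2]
force: [-0.2, 0.2, -5.6]
grip_width: 0.0538
```

Request:
step_arm:
  series:
    - {"ax":0,"ay":0,"az":0,"x":0,"y":0,"z":-0.0005,"claw":0}
    - {"ax":0,"ay":0,"az":0,"x":0,"y":0,"z":-0.001,"claw":0}
    - {"ax":0,"ay":0,"az":0,"x":0,"y":0,"z":-0.001,"claw":0}
    - {"ax":0,"ay":0,"az":0,"x":0,"y":0,"z":-0.001,"claw":0}

```text
time_s: 10.85
tool_pos: [0.5447, -0.1605, 0.0969]
tool_rot: [-179.9, 45.0, 109.2]
force: [-0.7, -0.6, -4.0]
grip_width: 0.0537
```

```bash
python3 st.py d
```

```text
10.85 [ 0.5447 -0.1605  0.0969] [-179.9177   45.0084  109.2098] [-0.7001 -0.588  -4.0369] [ 1.0854  0.2244 -0.0126] 0.05371003994888724 [ 27.   17.  -43.5 120.5  66.1  65.8 -35.8]
tx [-0.2326  0.6676 -0.7072] tz [ 0.2313 -0.6683 -0.707 ]
tin C [ 0.5427 -0.1547  0.0968] in stand [-0.0008 -0.037 ] 0.09682553614746238
```

Contact is starting: the moment has changed and z stopped following. I'll add small further steps.

Request:
step_arm:
  series:
    - {"ax":0,"ay":0,"az":0,"x":0,"y":0,"z":-0.0005,"claw":0}
    - {"ax":0,"ay":0,"az":0,"x":0,"y":0,"z":-0.001,"claw":0}
    - {"ax":0,"ay":0,"az":0,"x":0,"y":0,"z":-0.001,"claw":0}
    - {"ax":0,"ay":0,"az":0,"x":0,"y":0,"z":-0.001,"claw":0}

```text
time_s: 11.25
tool_pos: [0.5449, -0.1609, 0.0964]
tool_rot: [-179.9, 45.1, 109.2]
force: [0.9, -2.2, 0.3]
grip_width: 0.0536
```

```bash
python3 st.py e scene; python3 - <<'E'
import cv2
a=cv2.imread('pics/scene_e.png')[120:260,240:440]; cv2.imwrite('pics/se.png',cv2.resize(a,None,fx=4,fy=4,interpolation=cv2.INTER_CUBIC))
E
```

```text
11.25 [ 0.5449 -0.1609  0.0964] [-179.9389   45.0666  109.1675] [ 0.8903 -2.2433  0.2993] [ 0.3748 -0.004  -0.1529] 0.053612440896996294 [ 27.   17.1 -43.5 120.5  66.2  65.8 -36. ]
tx [-0.2319  0.6671 -0.7079] tz [ 0.2314 -0.669  -0.7063]
tin C [ 0.5428 -0.1551  0.0963] in stand [-0.0007 -0.0374] 0.09631155153575414
```

View pics/se.png

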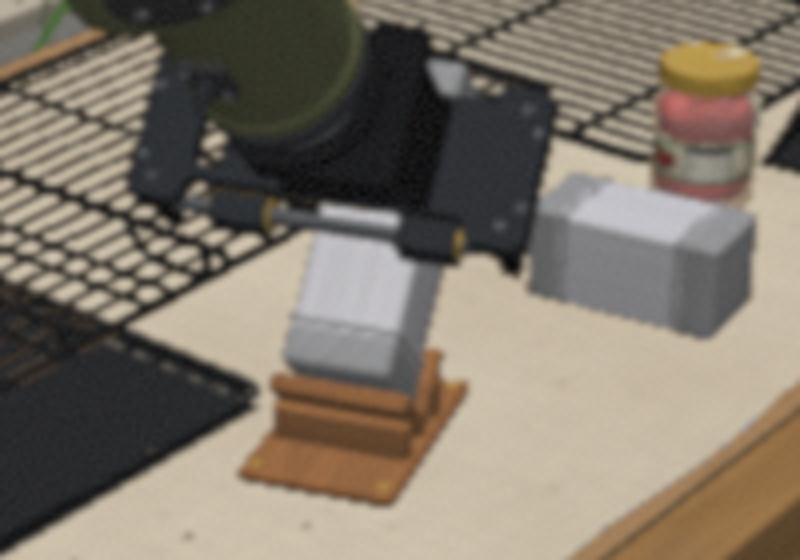

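The stand now carries the weight (Fz about 0) and the pose is on target. I'll ease the grip first and watch for rotation.

Request:
step_arm:
  series:
    - {"ax":0,"ay":0,"az":0,"x":0,"y":0,"z":0,"claw":0}
    - {"ax":0,"ay":0,"az":0,"x":0,"y":0,"z":0,"claw":0}
    - {"ax":0,"ay":0,"az":0,"x":0,"y":0,"z":0,"claw":0}
  squeeze: 8

```text
time_s: 11.6
tool_pos: [0.5448, -0.161, 0.0963]
tool_rot: [-179.9, 45.1, 109.2]
force: [0.5, -3.6, 1.6]
grip_width: 0.0539
```

Request:
step_arm:
  series:
    - {"ax":0,"ay":0,"az":0,"x":0,"y":0,"z":0,"claw":0}
    - {"ax":0,"ay":0,"az":0,"x":0,"y":0,"z":0,"claw":0}
    - {"ax":0,"ay":0,"az":0,"x":0,"y":0,"z":0,"claw":0}
  squeeze: 3

```text
time_s: 11.9
tool_pos: [0.5443, -0.1604, 0.0957]
tool_rot: [-179.9, 45.0, 109.2]
force: [-0.3, -3.6, 2.7]
grip_width: 0.0538
```

```bash
python3 st.py f wrist
```

```text
11.9 [ 0.5443 -0.1604  0.0957] [-179.8634   44.9917  109.2475] [-0.2775 -3.6036  2.7318] [-0.0684  0.1271 -0.1771] 0.053783711224134514 [ 26.9  17.1 -43.5 120.6  66.2  65.8 -36. ]
tx [-0.2331  0.6677 -0.707 ] tz [ 0.2308 -0.6683 -0.7072]
tin C [ 0.5423 -0.1546  0.0956] in stand [-0.0011 -0.0368] 0.09558991191256122
```

View pics/wrist_f.png

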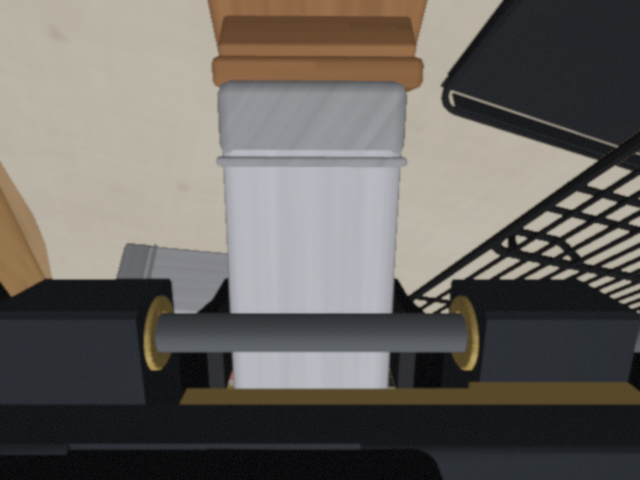

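The tin is stable at a 3 N grip; its end moved only from row 78 to row 82, a settle of about 1 mm, and it sits square on the board. Opening now.

Request:
step_arm:
  series:
    - {"ax":0,"ay":0,"az":0,"x":0,"y":0,"z":0,"claw":64}
    - {"ax":0,"ay":0,"az":0,"x":0,"y":0,"z":0,"claw":67}
    - {"ax":0,"ay":0,"az":0,"x":0,"y":0,"z":0,"claw":72}
    - {"ax":0,"ay":0,"az":0,"x":0,"y":0,"z":0,"claw":80}
    - {"ax":0,"ay":0,"az":0,"x":0,"y":0,"z":0,"claw":90}
    - {"ax":0,"ay":0,"az":0,"x":0,"y":0,"z":0,"claw":100}
    - {"ax":0,"ay":0,"az":0,"x":0,"y":0,"z":0,"claw":100}
    - {"ax":0,"ay":0,"az":0,"x":0,"y":0,"z":0,"claw":100}

```text
time_s: 12.75
tool_pos: [0.5445, -0.1603, 0.0956]
tool_rot: [-179.9, 45.0, 109.2]
force: [0.1, 0.1, 0.8]
grip_width: 0.0858
```

```bash
python3 st.py g wrist
```

```text
12.75 [ 0.5445 -0.1603  0.0956] [-179.9012   44.9674  109.2287] [0.1236 0.0818 0.8059] [0.7668 0.1562 0.0318] 0.08578431529465247 [ 26.9  17.1 -43.5 120.6  66.2  65.8 -36. ]
tx [-0.233   0.668  -0.7067] tz [ 0.2311 -0.6678 -0.7075]
tin C [ 0.5425 -0.1545  0.0955] in stand [-0.0009 -0.0367] 0.09549546501599171
```

View pics/wrist_g.png

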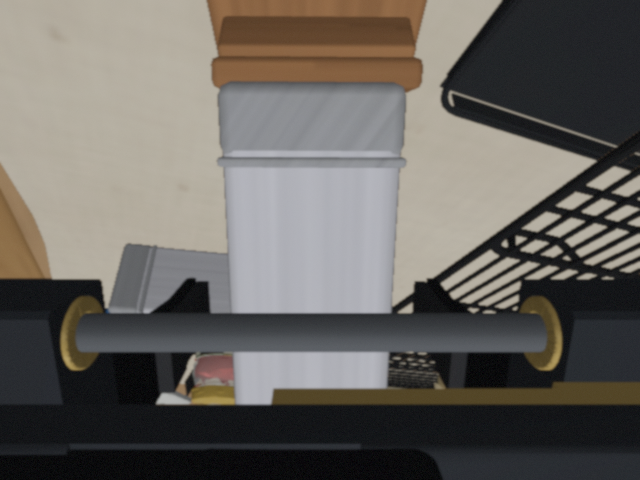

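The tin stays put with the fingers open. Backing straight off along the tool axis.

Request:
step_arm:
  series:
    - {"ax":0,"ay":0,"az":0,"x":-0.001,"y":0.004,"z":0.004,"claw":100}
    - {"ax":0,"ay":0,"az":0,"x":-0.004,"y":0.011,"z":0.012,"claw":100}
    - {"ax":0,"ay":0,"az":0,"x":-0.008,"y":0.022,"z":0.023,"claw":100}
    - {"ax":0,"ay":0,"az":0,"x":-0.012,"y":0.035,"z":0.037,"claw":100}
    - {"ax":0,"ay":0,"az":0,"x":-0.017,"y":0.05,"z":0.053,"claw":100}
    - {"ax":0,"ay":0,"az":0,"x":-0.023,"y":0.067,"z":0.071,"claw":100}
    - {"ax":0,"ay":0,"az":0,"x":-0.029,"y":0.083,"z":0.088,"claw":100}
    - {"ax":0,"ay":0,"az":0,"x":-0.035,"y":0.1,"z":0.106,"claw":100}
    - {"ax":0,"ay":0,"az":0,"x":-0.035,"y":0.11,"z":0.13,"claw":100}
    - {"ax":0,"ay":0,"az":0,"x":-0.035,"y":0.11,"z":0.13,"claw":100}
    - {"ax":0,"ay":0,"az":0,"x":-0.035,"y":0.11,"z":0.13,"claw":100}

```text
time_s: 13.9
tool_pos: [0.5095, -0.0496, 0.2263]
tool_rot: [-180.0, 45.0, 109.2]
force: [0.6, 0.2, -0.7]
grip_width: 0.0871
```

```bash
python3 st.py h wrist scene top; python3 - <<'E'
import cv2
a=cv2.imread('pics/scene_h.png')[120:260,240:440]; cv2.imwrite('pics/sh.png',cv2.resize(a,None,fx=4,fy=4,interpolation=cv2.INTER_CUBIC))
E
```

```text
13.9 [ 0.5095 -0.0496  0.2263] [-179.9995   45.0051  109.2114] [ 0.5892  0.2319 -0.7023] [0.7785 0.1127 0.0078] 0.08711538228189934 [ 23.4   4.2 -51.8 114.6  48.9  78.2 -26.8]
tx [-0.2327  0.6677 -0.7072] tz [ 0.2327 -0.6678 -0.707 ]
tin C [ 0.5075 -0.0438  0.2262] in stand [0.0025 0.0793] 0.2261884007385831
```

View pics/sh.png

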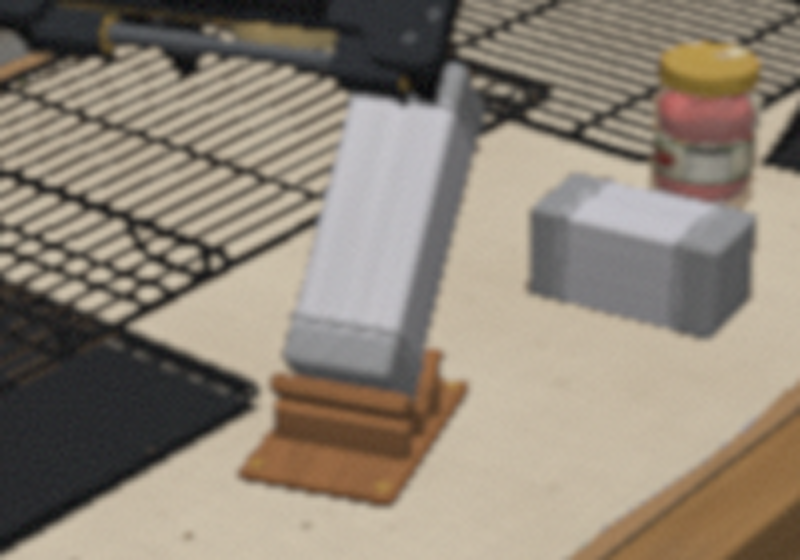

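View pics/wrist_h.png

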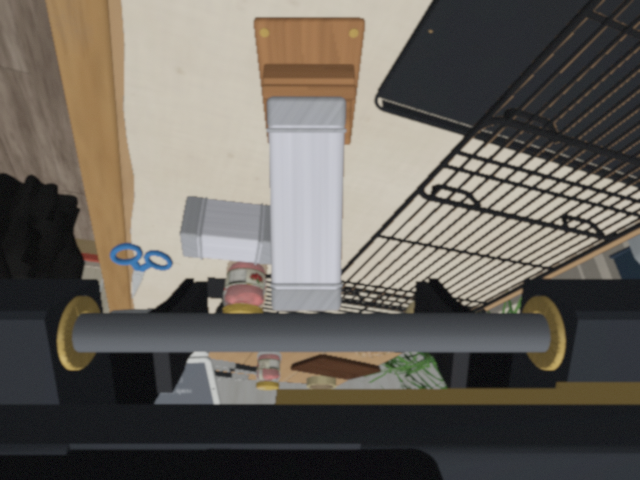

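View pics/top_h.png

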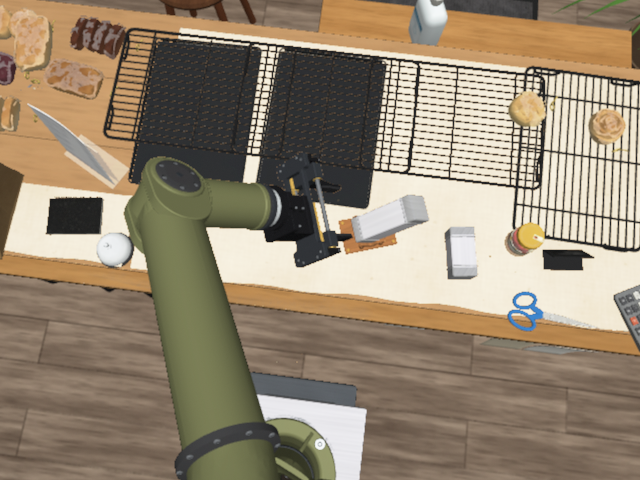

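The tin stands released in the V, leaning to -y, and the short tin and arm are clear of it. One last check is to project the ideal seated tin into the wrist view.

```bash
python3 - <<'E'
from h import *
np.set_printoptions(precision=1,suppress=True)
c=cam('wrist'); e=np.radians(19.2); ex=np.array([np.cos(e),np.sin(e),0]); s=np.array([-np.sin(e),np.cos(e),0]); z=np.array([0,0,1.])
o=np.array([.5312,-.1195,0]); tx=(s-z)/2**.5; n=(s+z)/2**.5
for sx in(0,-.001):
  C=o+sx*ex-.037*s+.096*z
  print(proj(c,[C+a*.08*tx+b*.027*ex+.027*n for a,b in[(1,-1),(1,1),(-1,1),(-1,-1)]]))
ob=status.get_obs(); print(ob['force'],ob['grip_width'],ob['time_s'])
E
```

```text
[[270.4  97.5]
 [349.9  97.5]
 [344.9 314.9]
 [275.4 314.8]]
[[268.9  97.5]
 [348.5  97.5]
 [343.6 314.9]
 [274.1 314.8]]
[-0.  -0.5  0.1] 0.08674059162674351 14.05
```

The picture's corners (268,99), (346,98), (341,311) and (272,311) match the ideal seat within about 3 mm. Handing in.

```bash
python3 -c "
from cell import workorder; print(workorder.sign_off())"
```

```text
the job is handed in; nothing more can be done
None
```

The long tin is resting in the V stand, released, with its heavy end down and leaning to the stand's -y side. I handed the job in at about 14 s; the sign-off gives no verdict.

- **Feeling the weight:** I gripped the tin near the middle with 50 N and lifted its centre to about 0.175 m, held there for about 0.5 s. It read about -5 N and -0.24 N m about world x, so the heavy end was towards world +y. I expected about -0.19 N m, allowing for a grip 4 mm off centre. The size is a bit high, but the sign was clear.
- **Placing:** I turned the tin square to the stand, tilted it 45° and lowered it in small steps. The wrist read no more than about 5 N of outside force while seating it. I eased the grip to 3 N before opening, and the tin settled only about 1 mm.
- **Last checks:** After backing off, the tin was standing in the scene, top and wrist views. Its corners in the wrist view matched the ideal seat within about 3 mm. The fingers were open and clear, and the short tin showed no visible movement.
- **What disagreed:** With the tool tilted, the wrist moment still read about 0.8 N m with nothing held. I took that as the gripper's own weight and did not use it.

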